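# Press the marking discs home on three cheeses

### The arm

A 6-joint arm with a two-finger parallel gripper is mounted at the origin on the work surface. World frame = base frame: x ahead of the robot, y to its left, z up, the work surface at z = 0. Lengths are in m, angles in rad, forces in N, time in s.
With the tool pointing down it reaches from about 0.35 to 0.975 m from the base axis. Payload 7.1 kg.
Tool frame: the origin (TCP) lies on the centre line of the jaws, within the pads' length; the fingertips stand tip_reach ahead of it and the grasp point (between the pads) lies 2 mm behind it (tip_reach is the distance from the TCP to the fingertips, in m); z points along the fingers, x is the direction in which the jaws open and shut, and the axes are right-handed (so a half turn about z gives the same grasp; the last joint's range is limited). The gripper opens to 88 mm and grips with 3 to 60 N. Pads are 20 mm wide; open, the fingers measure 115 mm over their backs; the gripper's body (75 mm by 178 mm) begins 61 mm behind the grasp point.
Start: joints at [1.2, 0.423, 1.63, -0, 1.089, -0.019], TCP at [0.215, 0.587, 0.24] pointing down, gripper open.
Joint ranges: [-3, 3], [-0.9, 2.11], [0.09, 2.58], [-1.31, 4.45], [0.11, 2.69], [-2.54, 2.54]. Speed limits (rad/s): [2.39, 2.39, 3.01, 3.14, 3.14, 3.14].

### API

Orientations are given as a rotation vector (axis times angle).
In Python, from rig import sense, get_image, camera_model, sign_off, spot_in, masks_of, tip_of, tip_reach gives the robot as it stands. The module is installed in compiled form; this text tells all that it offers.
- The arm moves only by the tool step_arm, never from a script. Its argument "steps" is a list that holds one entry, the list of rows, each a list of 4 numbers: the shift along the tool's x, y, z in m, then the turn about the tool's z in degrees. A call has 1 to 10 rows; each row is the pose to reach, as a shift and turn from the pose commanded when the call began, along the tool's axes at that moment; what a row does not reach only later rows make up. A row lasts 1/10 s, in which the tool goes at most 50 mm and 8.59 degrees, less where a joint would pass 70% of its speed; a pose out of reach is approached as far as the arm can. A call with a gripper value outside its range is refused whole. "claw" is the closure in counts, from 0 (fully open) to 255 (shut), set as the call begins (left out, the last holds). The fingers move at their own pace and stop on an object; "squeeze" is the grip in N (left out, the last holds). Time passes only in rows, so rows that repeat a pose let the fingers close. It gives the time, the measured TCP pose, the force and the opening at its end, in the units of the state.
- sense(): the state, without advancing time (a new reading comes with each control period).
- get_image(name): name is "scene" or "top" or "wrist"; returns the picture (400x640x3 uint8, red, green, blue); there is no depth.
- camera_model(name): a dict with "intrinsics" (3x3 intrinsics, pixels), "camera_from_world" (4x4, takes a point from world to camera coordinates). Camera axes: x right, y down, z forward; pixel columns grow to the right and rows downward; lengths in m; the calibration is good to about 2 mm. A picture is of the moment at which its call begins: read the wrist's pose just before it. camera_model takes no time and is no camera call; for the wrist camera it gives the pose at the moment of the call.
- sign_off(): hands the job in, once; it reports no verdict.
Trained networks look in the newest picture that a camera, given by its name, has taken for a name from the list of things; names that differ only in an ending like _2 or _b are one class to them, and where a whole thing is asked for, a point or a joint stands for the part that bears it (a point fixed in the world has none). Each returns a list of dicts, best first, with "p" (0 to 1); they miss things now and then, are a little off and sometimes report something else, mostly with a low value. They report only what shows in the picture. A call takes as long as a camera call. They do not tell look-alikes from the thing itself.
- spot_in(thing, camera): "bbox" ([left, top, width, height] in pixels, round what is visible of it).
- masks_of(thing, camera): "mask" (400x640 bool, what is visible of it) and "bbox" ([left, top, width, height] in pixels, round what is visible of it).
- tip_of(thing, camera): "pixel" ([row, column] in pixels: a listed point, or the origin of a listed thing).
The state is a dict: "t": time; "joint_pos": joint angles; "dq": joint speeds; "tau": joint torques, N m; "tool_pos": TCP position; "ee_rot": TCP orientation; "ft_force": force on the tool from outside, world axes, zero at the start; "torque": the same for the moment, N m; "grip_width": finger opening in m.
Only numpy, scipy, OpenCV 4.12 (cv2) and the standard library are available. Lean on these libraries where they do the work, as an engineer would, in place of code of your own. Each camera call takes 0.05 s, during which the arm holds its last target.

### The job

Each of the four cheeses has a white marking disc standing slightly proud on its pins: with the fingertips press the disc down lightly until it lies flat on the rind, first on the whole round drum, then on the half wheel, and last on the wedge. Leave the square block and its disc as they are. Press gently (under 20 N), do not shift or lift the cheeses, disturb nothing else on the counter, and finish with the hand clear.

Things in the scene. Friction and masses are not known exactly. Their poses are not given: they have to be found in the camera images.
- drum: The whole round drum-shaped cheese, 120 mm across and 95 mm high (the tallest). It stands loose on the steel counter. Origin: centre of its marking disc, at the underside of the cheese (on the counter); z up.
- drum_disc_top (a point): Centre of the top face of the white round marking disc on the drum (40 mm across, 4 mm thick, level). Standing fully proud it is 105 mm above the counter, pressed home 99 mm. The point sinks with the disc.
- drum_disc (a joint): How far this disc has been pressed down, m: 0 = standing fully proud on its pins (6 mm gap under it), 0.006 = home, lying flat on the rind. It starts between 0 and 0.0015. It moves straight down against about 2.5 N of friction and stays where it is left; the soft rind under the disc gives about 1 mm for each 4 N, up to 8 mm, and springs back.
- half: The half wheel: a flat-lying half-round (D-shaped) cheese of radius 80 mm, 65 mm high; its flat cut face looks along its own -x and lies 34 mm from the origin. It stands loose on the steel counter. Origin: centre of its marking disc, at the underside of the cheese (on the counter); z up.
- half_disc_top (a point): Centre of the top face of the white round marking disc on the half (40 mm across, 4 mm thick, level). Standing fully proud it is 75 mm above the counter, pressed home 69 mm. The point sinks with the disc.
- half_disc (a joint): How far this disc has been pressed down, m: 0 = standing fully proud on its pins (6 mm gap under it), 0.006 = home, lying flat on the rind. It starts between 0 and 0.0015. It moves straight down against about 2.5 N of friction and stays where it is left; the soft rind under the disc gives about 1 mm for each 4 N, up to 8 mm, and springs back.
- wedge: The wedge: a pie-slice cheese of radius 130 mm and 50 degrees, 80 mm high, lying flat; its pointed nose lies 84 mm from the origin along its own -x. It stands loose on the steel counter. Origin: centre of its marking disc, at the underside of the cheese (on the counter); z up.
- wedge_disc_top (a point): Centre of the top face of the white round marking disc on the wedge (40 mm across, 4 mm thick, level). Standing fully proud it is 90 mm above the counter, pressed home 84 mm. The point sinks with the disc.
- wedge_disc (a joint): How far this disc has been pressed down, m: 0 = standing fully proud on its pins (6 mm gap under it), 0.006 = home, lying flat on the rind. It starts between 0 and 0.0015. It moves straight down against about 2.5 N of friction and stays where it is left; the soft rind under the disc gives about 1 mm for each 4 N, up to 8 mm, and springs back.
- block: The square block of cheese, 100 x 100 mm and 50 mm high; to be left as it is. It stands loose on the steel counter. Origin: centre of its marking disc, at the underside of the cheese (on the counter); z up.
- block_disc_top (a point): Centre of the top face of the white round marking disc on the block (40 mm across, 4 mm thick, level). Standing fully proud it is 60 mm above the counter, pressed home 54 mm. The point sinks with the disc.
- block_disc (a joint): How far this disc has been pressed down, m: 0 = standing fully proud on its pins (6 mm gap under it), 0.006 = home, lying flat on the rind. It starts between 0 and 0.0015. It moves straight down against about 2.5 N of friction and stays where it is left; the soft rind under the disc gives about 1 mm for each 4 N, up to 8 mm, and springs back.
- jar: Small closed glass jar, 48 mm across, 65 mm high, a bystander. Loose. Origin: centre of its underside.
- cup: Small white tasting cup, 60 mm across, 50 mm high, a bystander. Loose. Origin: centre of its underside.
- weight: Brass cylinder weight, 36 mm across, 40 mm high, a bystander. Loose. Origin: centre of its underside.
- slice: Small cut slice of cheese without a disc, about 60 mm long, 25 mm high, a bystander. Loose. Origin: centre of its underside.
- spatula: Flat spatula with a wooden handle, 200 mm long, lying on the counter, a bystander. Loose. Origin: centre of its underside, half-way along it.
- tub: White bowl-shaped tub, 90 mm across, 60 mm high, a bystander. Loose. Origin: centre of its underside.
There are look-alikes about, which are no part of the job. Leave any green or pink look-alike of the drum alone.

How it is judged:
On the way, in this order (a step that is already met when the one before it is completed fails the run):
1. the disc of the round drum is pressed home (value of joint drum_disc above 0.005 m), for 0.1 s.
2. the disc of the half wheel is pressed home (value of joint half_disc above 0.005 m), for 0.1 s.
3. the disc of the wedge is pressed home (value of joint wedge_disc above 0.005 m), for 0.1 s.
At the end, for the whole second after the job is handed in: The discs of the drum, the half wheel and the wedge are pressed down by more than 5 mm of their 6 mm, in that order; the block's disc reads under 2.5 mm; every cheese stands upright and at rest within 15 mm of where it started, and every bystander within 15 mm (value of joint each of drum_disc, half_disc, wedge_disc above 0.005 m and value of joint block_disc below 0.0025 m and distance of each of drum, half, wedge, block, jar, cup, weight, slice, spatula, tub from where it was at the start of the episode below 0.015 m and angle between each of drum, half, wedge, block's own z axis and vertical below 0.1 rad and linear speed of each of drum, half, wedge, block below 0.02 m/s); the robot touches nothing.
It fails at once if the block's disc is pressed (value of joint block_disc above 0.0025 m).
It fails at once if a cheese is shifted, lifted or tipped (more than 15 mm or 0.1 rad) (distance of any of drum, half, wedge, block from where it was at the start of the episode above 0.015 m or angle between any of drum, half, wedge, block's own z axis and vertical above 0.1 rad).
It fails at once if a cheese or its disc is pressed with more than 20 N (contact force between any of the fingers, the arm and drum above 20 N or contact force between any of the fingers, the arm and half above 20 N or contact force between any of the fingers, the arm and wedge above 20 N or contact force between any of the fingers, the arm and block above 20 N).
It fails at once if a bystander is moved by more than 15 mm (distance of any of jar, cup, weight, slice, spatula, tub from where it was at the start of the episode above 0.015 m).
It also fails if it takes over 51 s, if anything falls off the work surface, if the arm or the gripper's body presses on something with over 40 N, if the wrist force passes 120 N, or if a joint passes its speed limit or range.

## Working session

There is one attempt and no reset: what is moved stays moved. The work goes in short steps, Python scripts to look and compute and a tool call to move; the robot and the scene stay as the last step left them, time stands still between calls to the robot, and variables do not carry over. Pictures are saved under pics/ and viewed, and the job is handed in when it is done.

Besides the shell and the picture viewer there is one more tool, called after ">>>" as name(argument=value, ...) on one line, values as JSON. step_arm: Moves the arm, as the interface text tells. Its arguments: {"type":"object","properties":{"steps":{"type":"array"},"claw":{"type":"number"},"squeeze":{"type":"number"}},"required":["steps"]}

```bash
mkdir -p pics; python3 - <<'E'
from rig import *
import cv2, numpy as np
print(sense()); print(tip_reach if not callable(tip_reach) else tip_reach())
for n in ["scene","top"]:
    im=get_image(n); cv2.imwrite(f"pics/{n}0.png",im[:,:,::-1]); m=camera_model(n); print(n,np.round(m["intrinsics"],1).tolist(),np.round(m["camera_from_world"],3).tolist())
E
```

```text
{'t': 0.0, 'joint_pos': array([ 1.20001079e+00,  4.23835773e-01,  1.63067631e+00, -2.58252143e-05,
        1.08863839e+00, -1.89816725e-02]), 'dq': array([-0.00018853,  0.00172329, -0.00087364,  0.00133878, -0.00042979,
       -0.00034282]), 'tau': array([-2.08201105e-03, -5.44632339e+01, -2.73657650e+01,  6.40628370e-02,
        2.28074152e-02, -1.55319681e-04]), 'tool_pos': array([0.21514683, 0.58623085, 0.23891024]), 'ee_rot': array([ 2.57516843e+00,  1.79792644e+00, -2.01204371e-03]), 'ft_force': array([-1.72435295, -0.22952596,  0.06840263]), 'torque': array([ 0.0540166 , -0.00444489, -0.05035044]), 'grip_width': 0.08814290337437848}
0.017
scene [[503.1, 0.0, 314.2], [0.0, 503.1, 199.6], [0.0, 0.0, 1.0]] [[-0.442, 0.897, 0.018, 0.17], [0.661, 0.338, -0.67, -0.242], [-0.607, -0.284, -0.742, 1.636], [0.0, 0.0, 0.0, 1.0]]
top [[452.0, 0.0, 320.8], [0.0, 452.0, 199.8], [0.0, 0.0, 1.0]] [[0.025, -1.0, -0.002, 0.018], [-0.994, -0.025, -0.11, 0.465], [0.11, 0.005, -0.994, 1.226], [0.0, 0.0, 0.0, 1.0]]
```

View pics/scene0.png

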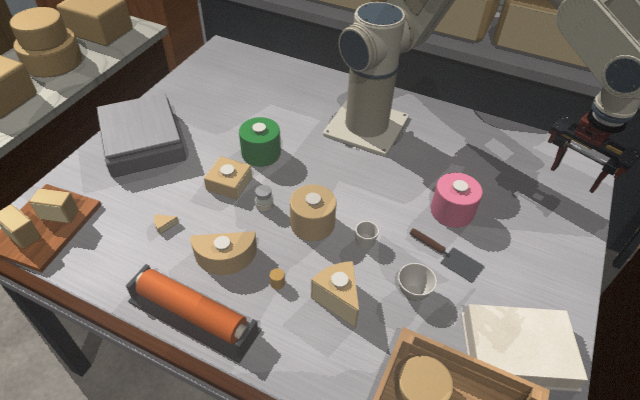

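View pics/top0.png

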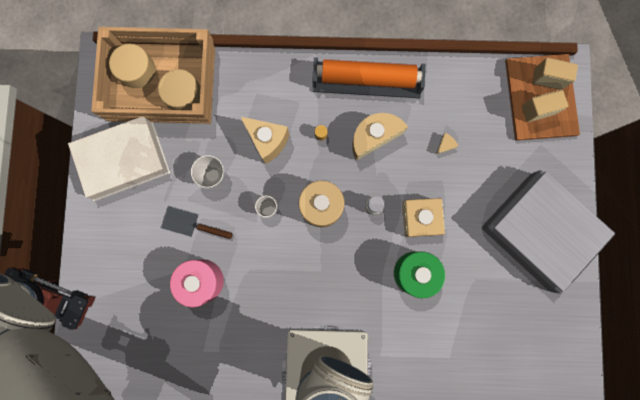

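The top view shows the tan drum's disc at about (321,202), the half wheel's at (377,130), the wedge's at (264,134) and the block's at (425,217). The green and pink look-alikes are at the bottom. Next I measure the discs in both cameras.

```bash
cat > h.py <<'E'
import numpy as np, cv2
from rig import *
def ray(cam,px,z,m=None):
    m=m or camera_model(cam); K=m["intrinsics"];T=m["camera_from_world"]; R=T[:3,:3]; c=-R.T@T[:3,3]
    d=R.T@np.linalg.inv(K)@np.array([px[0],px[1],1.]); return c+d*(z-c[2])/d[2]
def tri(obs):
    A=[];b=[]
    for cam,px in obs:
        m=camera_model(cam);P=m["intrinsics"]@m["camera_from_world"][:3]
        A+= [px[0]*P[2]-P[0],px[1]*P[2]-P[1]]
    A=np.array(A); return np.linalg.lstsq(A[:,:3],-A[:,3],rcond=None)[0]
def white(im,c,r=16):
    hsv=cv2.cvtColor(im,cv2.COLOR_RGB2HSV); w=((hsv[:,:,1]<55)&(hsv[:,:,2]>165)).astype(np.uint8)
    x,y=map(int,c); k=np.zeros_like(w); k[y-r:y+r,x-r:x+r]=w[y-r:y+r,x-r:x+r]
    n,l,s,ce=cv2.connectedComponentsWithStats(k); 
    i=1+np.argmax(s[1:,4]); return ce[i],s[i]
E
python3 - <<'E'
from h import *
top={"drum":(321,202,.105),"half":(377,130,.075),"wedge":(264,134,.09),"block":(425,217,.06)}
sc={"drum":(313,200),"half":(222,243),"wedge":(340,281),"block":(227,170)}
it=get_image("top");
for n in top:
    print(n,[(np.round(d["pixel"][::-1],1).tolist(),round(d["p"],2)) for d in tip_of(n+"_disc_top","top")][:3])
isc=get_image("scene")
for n in top:
    print(n,[(np.round(d["pixel"][::-1],1).tolist(),round(d["p"],2)) for d in tip_of(n+"_disc_top","scene")][:3])
    a,sa=white(it,top[n][:2]);b,sb=white(isc,sc[n])
    z=top[n][2]
    print(' ',a.round(1),sa,b.round(1),sb,'tri',tri([("top",a),("scene",b)]).round(4),'top',ray("top",a,z).round(4),'scene',ray("scene",b,z).round(4))
E
```

```text
drum [([421.2, 272.0], 0.5), ([319.8, 203.7], 0.48)]
half [([379.0, 132.5], 0.75)]
wedge [([441.2, 147.4], 0.63), ([265.9, 133.4], 0.44), ([372.7, 129.5], 0.28)]
block [([426.1, 217.7], 0.44)]
drum [([222.0, 243.8], 0.65), ([257.3, 126.1], 0.49), ([314.7, 196.3], 0.43)]
  [321.  202.1] [314 195  15  15 184] [312.7 197.8] [305 193  16  11 136] tri [0.4505 0.0269 0.1038] top [0.4499 0.028  0.105 ] scene [0.4519 0.0265 0.105 ]
half [([220.9, 241.9], 0.58)]
  [376.5 129.6] [370 123  14  15 166] [220.8 229.8] [206 227  32   8 210] tri [ 0.6465 -0.1169  0.1096] top [ 0.6538 -0.1168  0.075 ] scene [ 0.6261 -0.1396  0.075 ]
wedge [([340.5, 277.1], 0.75)]
  [264.  133.8] [257 127  15  15 175] [339.4 278.6] [331 272  18  14 202] tri [0.6316 0.1838 0.089 ] top [0.6309 0.1847 0.09  ] scene [0.6326 0.1832 0.09  ]
block [([230.1, 168.9], 0.48)]
  [425.3 216.6] [418 210  15  14 168] [225.1 157.4] [211 154  32  14 198] tri [ 0.4225 -0.2492  0.1006] top [ 0.4225 -0.2522  0.06  ] scene [ 0.3894 -0.2827  0.06  ]
```

```bash
cat >> h.py <<'E'
from scipy.spatial.transform import Rotation as Ro
def shift(p,s=None):
    s=s or sense(); R=Ro.from_rotvec(s["ee_rot"]).as_matrix(); return R.T@(np.array(p)-s["tool_pos"]), R
E
python3 - <<'E'
from h import *
im=get_image("scene")
for n,c,z in(("half",(222,243),.075),("block",(227,170),.06)):
    b,sb=white(im,c,9); print(n,b.round(1),sb,ray("scene",b,z).round(4))
cv2.imwrite("pics/sc1.png",cv2.resize(im[120:320,160:400],None,fx=3,fy=3)[:,:,::-1])
d,R=shift([.4507,.0272,.2]); print(R.round(4),d.round(4))
E
```

```text
half [221.4 241.9] [214 236  16  13 170] [ 0.6568 -0.1176  0.075 ]
block [226.6 168.8] [220 164  14  10 109] [ 0.4262 -0.2537  0.06  ]
[[ 3.446e-01  9.388e-01  0.000e+00]
 [ 9.388e-01 -3.446e-01  0.000e+00]
 [ 1.000e-04  0.000e+00 -1.000e+00]] [-0.4442  0.4138  0.0397]
```

View pics/sc1.png

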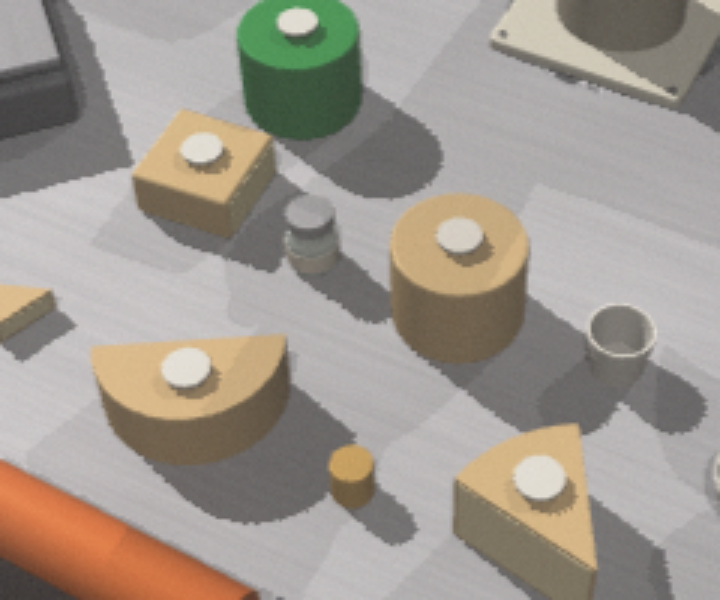

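The zoomed scene view shows the discs intact, and the two cameras agree within about 3 mm. Now I close the fingers and travel above the drum.

>>> step_arm(steps=[[[-0.015,0.014,0,0],[-0.044,0.041,0,0],[-0.074,0.069,0.0,0],[-0.103,0.096,0,0],[-0.133,0.124,0,0],[-0.163,0.152,0,0],[-0.192,0.179,0,0],[-0.222,0.207,0,0],[-0.251,0.234,0,0],[-0.281,0.262,0,0]]], claw=255, squeeze=10)

```text
t: 1.65
tool_pos: [0.3649, 0.2313, 0.24]
ee_rot: [2.576, 1.799, 0.001]
ft_force: [-0.2, 0.5, 1.0]
grip_width: 0.0112
```

>>> step_arm(steps=[[[-0.03,0.028,0.004,0],[-0.06,0.056,0.008,0],[-0.09,0.084,0.015,0],[-0.12,0.112,0.022,0],[-0.143,0.133,0.029,0],[-0.157,0.147,0.035,0],[-0.163,0.152,0.04,0],[-0.163,0.152,0.04,0],[-0.163,0.152,0.04,0]]])

```text
t: 2.55
tool_pos: [0.4506, 0.0278, 0.1997]
ee_rot: [-2.575, -1.798, 0.0]
ft_force: [-0.4, -0.2, -0.8]
grip_width: 0.0003
```

```bash
python3 - <<'E'
from h import *
s=sense(); print(s["t"],s["tool_pos"],s["ee_rot"],s["ft_force"],s["grip_width"])
im=get_image("wrist"); m=camera_model("wrist"); cv2.imwrite("pics/w1.png",im[:,:,::-1])
P=m["intrinsics"]@m["camera_from_world"][:3]
for n,p in dict(tip=[*s["tool_pos"][:2],s["tool_pos"][2]-.017],drum=[.4507,.0272,.1045],half=[.655,-.117,.0745],wedge=[.6317,.184,.0895]).items():
    q=P@np.r_[p,1]; print(n,(q[:2]/q[2]).round(1))
im=get_image("top"); cv2.imwrite("pics/t1.png",im[:,:,::-1])
print(shift([.4507,.0272,.135])[0].round(4))
E
```

```text
2.55 [0.45061277 0.0278015  0.19968137] [-2.57544797e+00 -1.79832037e+00  4.74745704e-04] [-0.35920203 -0.2332145  -0.84706652] 0.00026166011353246895
tip [319.3 246.1]
drum [318.6 207.6]
half [256.6 421.8]
wedge [549.4 326.3]
[-0.0009  0.0003  0.0649]
```

View pics/w1.png

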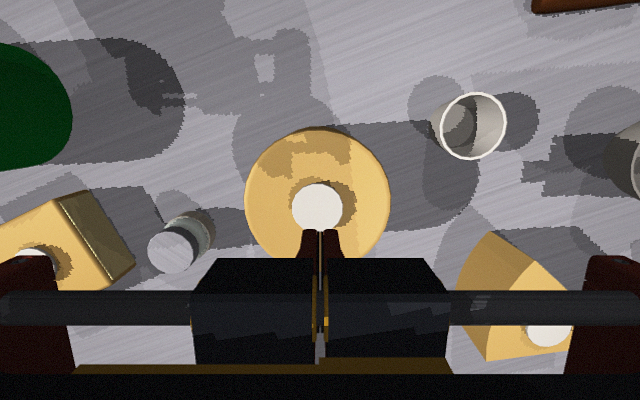

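The wrist view shows the drum's disc at (318,206). My estimate projects to (319,208), so it holds. Descending to a few mm above it.

>>> step_arm(steps=[[[0,0,0.01,0],[-0.001,0,0.025,0],[-0.001,0,0.04,0],[-0.001,0,0.055,0],[-0.001,0,0.065,0],[-0.001,0,0.071,0],[-0.001,0,0.074,0],[-0.001,0,0.074,0]]])

```text
t: 3.45
tool_pos: [0.4506, 0.0264, 0.1255]
ee_rot: [-2.576, -1.799, 0.0]
ft_force: [-1.2, 0.4, 0.3]
grip_width: 0.0006
```

>>> step_arm(steps=[[[0,0,0.001,0],[0,0,0.002,0],[0,0,0.003,0],[0,0,0.004,0],[0,0,0.005,0],[0,0,0.005,0]]])

```text
t: 4.05
tool_pos: [0.4508, 0.0263, 0.1208]
ee_rot: [2.576, 1.798, 0.001]
ft_force: [0.1, 1.4, 1.4]
grip_width: 0.0008
```

>>> step_arm(steps=[[[0,0,0.001,0],[0,0,0.002,0],[0,0,0.003,0],[0,0,0.003,0]]])

```text
t: 4.45
tool_pos: [0.4508, 0.0263, 0.1176]
ee_rot: [2.576, 1.798, 0.0]
ft_force: [1.3, 0.0, 2.4]
grip_width: -0.0
```

>>> step_arm(steps=[[[0,0,0.0005,0],[0,0,0.001,0],[0,0,0.0015,0],[0,0,0.002,0],[0,0,0.002,0]]])

```text
t: 4.95
tool_pos: [0.4508, 0.0263, 0.1157]
ee_rot: [2.576, 1.798, 0.0]
ft_force: [0.9, -0.6, 2.5]
grip_width: 0.0005
```

>>> step_arm(steps=[[[0,0,0.0005,0],[0,0,0.001,0],[0,0,0.001,0]]])

```text
t: 5.25
tool_pos: [0.4508, 0.0263, 0.1148]
ee_rot: [2.576, 1.798, 0.0]
ft_force: [-0.3, -1.5, 5.5]
grip_width: 0.0004
```

>>> step_arm(steps=[[[0,0,0.0005,0],[0,0,0.001,0],[0,0,0.001,0],[0,0,0.001,0]]])

```text
t: 5.65
tool_pos: [0.4508, 0.0263, 0.1141]
ee_rot: [2.576, 1.798, 0.0]
ft_force: [-0.7, -1.0, 8.7]
grip_width: 0.0003
```

Contact came at the expected height, about 2.5 N of friction and then the rind's rise, up to 8.7 N. Retracting straight up.

>>> step_arm(steps=[[[0,0,0,0],[0,0,-0.001,0],[0,0,-0.002,0],[0,0,-0.003,0],[0,0,-0.005,0],[0,0,-0.01,0],[0,0,-0.02,0],[0,0,-0.035,0],[0,0,-0.05,0],[0,0,-0.05,0]]])

```text
t: 6.65
tool_pos: [0.4519, 0.0264, 0.1657]
ee_rot: [2.574, 1.797, 0.005]
ft_force: [-0.2, 1.6, -0.2]
grip_width: 0.0006
```

```bash
python3 - <<'E'
from h import *
s=sense(); print(s["t"],s["tool_pos"],s["ft_force"])
im=get_image("wrist"); cv2.imwrite("pics/w2.png",im[:,:,::-1])
im=get_image("scene"); cv2.imwrite("pics/sc2.png",cv2.resize(im[150:330,180:400],None,fx=3,fy=3)[:,:,::-1])
print(shift([.6555,-.117,.165])[0].round(4))
E
```

```text
6.65 [0.45187601 0.02636221 0.16570437] [-0.18946714  1.64332474 -0.17119511]
[-0.064   0.2416 -0.0007]
```

View pics/w2.png

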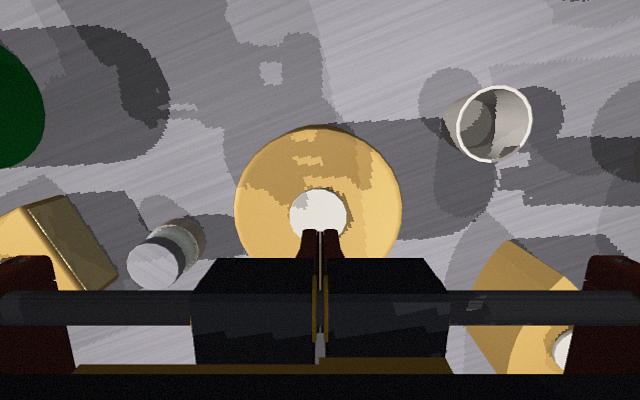

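View pics/sc2.png

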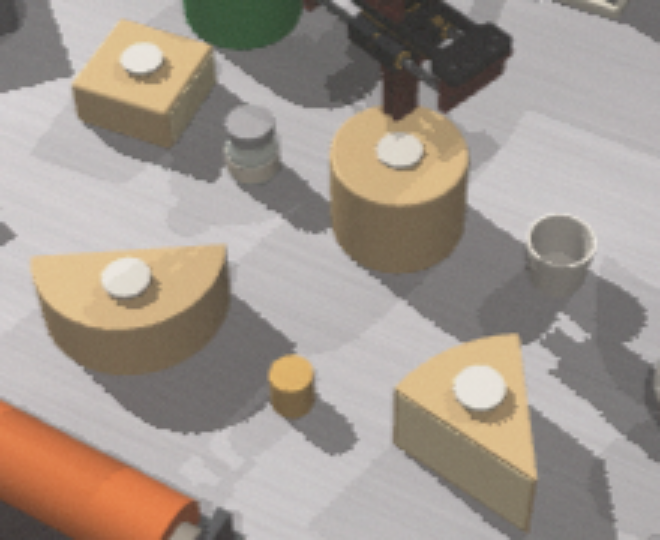

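Both views show the drum's disc flat, with no shadow gap around it, and nothing else moved. Next is the half wheel.

>>> step_arm(steps=[[[-0.004,0.016,0,0],[-0.013,0.049,0,0],[-0.024,0.089,0,0],[-0.034,0.129,0,0],[-0.045,0.169,0,0],[-0.055,0.207,0,0],[-0.062,0.232,0,0],[-0.064,0.241,0,0],[-0.064,0.241,0,0],[-0.064,0.241,0,0]]])

```text
t: 7.75
tool_pos: [0.6536, -0.1164, 0.1628]
ee_rot: [-2.574, -1.798, 0.002]
ft_force: [0.4, 0.6, 0.0]
grip_width: 0.0003
```

```bash
python3 - <<'E'
from h import *
s=sense(); print(s["t"],s["tool_pos"],s["ft_force"])
im=get_image("wrist"); m=camera_model("wrist"); cv2.imwrite("pics/w3.png",im[:,:,::-1])
P=m["intrinsics"]@m["camera_from_world"][:3]
q=P@np.r_[.6555,-.117,.0745,1]; print((q[:2]/q[2]).round(1)); print(white(im,q[:2]/q[2],40))
print(shift([.6555,-.117,.098])[0].round(4))
E
```

```text
7.75 [ 0.65364788 -0.11639527  0.16276283] [0.41057256 0.58354793 0.03668342]
[319.5 212.6]
(array([316.1346783 , 209.94656489]), array([ 291,  188,   52,   45, 1834], dtype=int32))
[-0.0001  0.0023  0.0651]
```

View pics/w3.png

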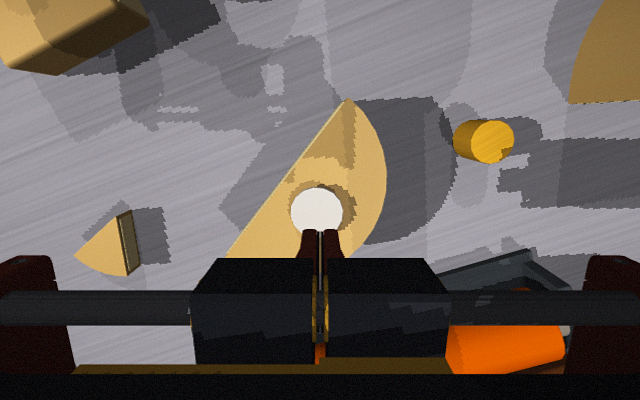

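The half's disc is centred at about (317,212), where expected. Descending.

>>> step_arm(steps=[[[0,0.0005,0.01,0],[0,0.001,0.025,0],[0,0.001,0.04,0],[0,0.001,0.052,0],[0,0.001,0.06,0],[0,0.001,0.064,0],[0,0.001,0.064,0],[0,0.001,0.064,0]]])

```text
t: 8.6
tool_pos: [0.6561, -0.1172, 0.1]
ee_rot: [2.576, 1.798, 0.001]
ft_force: [-0.0, 0.4, 0.6]
grip_width: 0.0005
```

>>> step_arm(steps=[[[0,0,0.002,0],[0,0,0.004,0],[0,0,0.006,0],[0,0,0.007,0],[0,0,0.008,0],[0,0,0.009,0],[0,0,0.01,0],[0,0,0.011,0],[0,0,0.012,0],[0,0,0.012,0]]])

```text
t: 9.6
tool_pos: [0.6558, -0.1171, 0.0876]
ee_rot: [-2.576, -1.798, 0.0]
ft_force: [0.0, 1.0, 1.9]
grip_width: 0.0003
```

>>> step_arm(steps=[[[0,0,0.0005,0],[0,0,0.001,0],[0,0,0.0015,0],[0,0,0.002,0],[0,0,0.0025,0],[0,0,0.0025,0]]])

```text
t: 10.2
tool_pos: [0.6558, -0.1172, 0.0853]
ee_rot: [2.576, 1.798, 0.0]
ft_force: [-1.1, 0.5, 4.3]
grip_width: 0.0007
```

>>> step_arm(steps=[[[0,0,0.0005,0],[0,0,0.001,0],[0,0,0.0015,0],[0,0,0.0015,0],[0,0,0.0015,0]]])

```text
t: 10.7
tool_pos: [0.6558, -0.1172, 0.0843]
ee_rot: [2.576, 1.798, 0.0]
ft_force: [-2.5, -0.3, 7.9]
grip_width: 0.0003
```

7.9 N with the tip about 1.7 mm below home height. Retracting.

>>> step_arm(steps=[[[0,0,0,0],[0,0,-0.001,0],[0,0,-0.002,0],[0,0,-0.003,0],[0,0,-0.006,0],[0,0,-0.015,0],[0,0,-0.035,0],[0,0,-0.06,0],[0,0,-0.08,0],[0,0,-0.08,0]]])

```text
t: 11.7
tool_pos: [0.6578, -0.1176, 0.1672]
ee_rot: [2.572, 1.796, 0.007]
ft_force: [0.4, 0.4, -0.0]
grip_width: 0.0004
```

```bash
python3 - <<'E'
from h import *
s=sense(); print(s["t"],s["tool_pos"],s["ft_force"])
im=get_image("wrist"); cv2.imwrite("pics/w4.png",im[:,:,::-1])
print(shift([.632,.184,.165])[0].round(4))
E
```

```text
11.7 [ 0.65781072 -0.11756385  0.16724721] [ 0.38935085  0.37466729 -0.04545134]
[ 2.743e-01 -1.271e-01  1.000e-04]
```

View pics/w4.png

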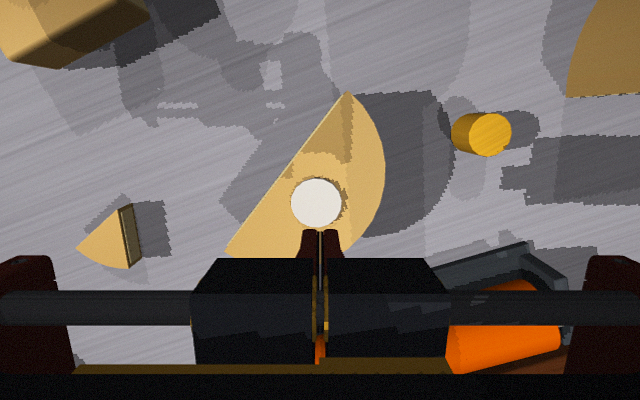

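The half's shadow crescent has shrunk to a thin sliver, so the disc looks down. I'll confirm that from the scene camera. Moving to the wedge.

>>> step_arm(steps=[[[0.015,-0.007,0,0],[0.05,-0.023,0,0],[0.091,-0.042,0,0],[0.132,-0.061,0,0],[0.173,-0.08,0,0],[0.21,-0.097,0,0],[0.245,-0.113,0,0],[0.265,-0.122,0,0],[0.274,-0.127,0,0],[0.274,-0.127,0,0]]])

```text
t: 12.75
tool_pos: [0.6297, 0.1853, 0.1624]
ee_rot: [-2.573, -1.801, 0.003]
ft_force: [-0.2, 0.4, 0.0]
grip_width: 0.0003
```

```bash
python3 - <<'E'
from h import *
s=sense(); print(s["t"],s["tool_pos"],s["ee_rot"],s["ft_force"])
im=get_image("wrist"); m=camera_model("wrist"); cv2.imwrite("pics/w5.png",im[:,:,::-1])
P=m["intrinsics"]@m["camera_from_world"][:3]
q=P@np.r_[.632,.184,.0895,1]; print((q[:2]/q[2]).round(1)); print(white(im,q[:2]/q[2],35))
print(shift([.632,.184,.113])[0].round(4))
im=get_image("scene"); cv2.imwrite("pics/sc3.png",cv2.resize(im[150:330,180:400],None,fx=3,fy=3)[:,:,::-1])
E
```

```text
12.75 [0.6297085  0.18526901 0.16242265] [-2.57325907 -1.80089435  0.0031013 ] [-0.18369811  0.40623535  0.04617401]
[320.6 218.2]
(array([316.32270694, 214.28467562]), array([ 289,  193,   56,   48, 1788], dtype=int32))
[0.0006 0.0018 0.0497]
```

View pics/w5.png

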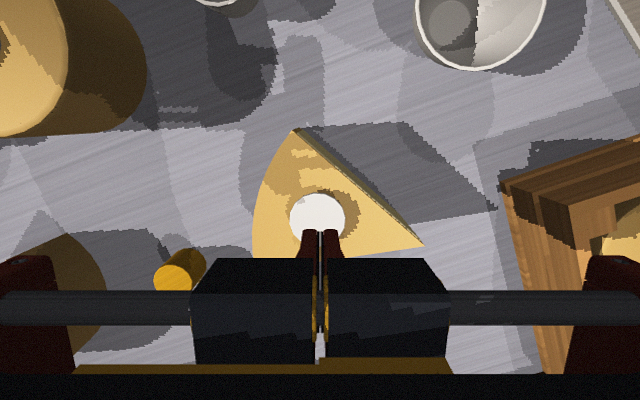

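View pics/sc3.png

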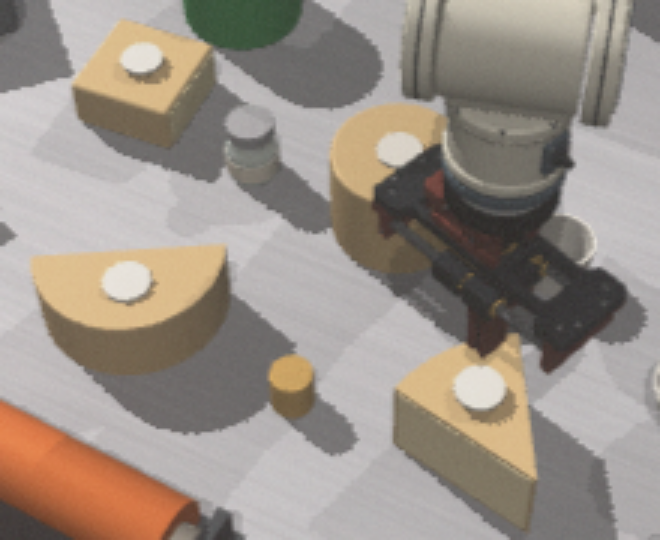

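The scene view shows the half's disc flat and everything else in place. The wedge's disc at about (317,215) sits about 2 mm from the tool line, which is fine. Descending.

>>> step_arm(steps=[[[0,0.0005,0.008,0],[0,0.001,0.02,0],[0,0.001,0.032,0],[0,0.001,0.041,0],[0,0.001,0.046,0],[0,0.001,0.048,0],[0,0.001,0.048,0],[0,0.001,0.048,0]]])

```text
t: 13.65
tool_pos: [0.6322, 0.1836, 0.116]
ee_rot: [2.576, 1.798, 0.001]
ft_force: [-0.7, 0.0, -0.2]
grip_width: 0.0005
```

>>> step_arm(steps=[[[0,0,0.002,0],[0,0,0.004,0],[0,0,0.006,0],[0,0,0.007,0],[0,0,0.008,0],[0,0,0.009,0],[0,0,0.01,0],[0,0,0.011,0],[0,0,0.012,0],[0,0,0.013,0]]])

```text
t: 14.65
tool_pos: [0.6319, 0.1835, 0.1027]
ee_rot: [2.576, 1.798, 0.0]
ft_force: [-1.4, 0.2, 2.8]
grip_width: 0.0007
```

>>> step_arm(steps=[[[0,0,0.0005,0],[0,0,0.001,0],[0,0,0.0015,0],[0,0,0.002,0],[0,0,0.0025,0],[0,0,0.0025,0]]])

```text
t: 15.25
tool_pos: [0.6319, 0.1835, 0.1003]
ee_rot: [2.576, 1.798, 0.0]
ft_force: [-1.6, -0.4, 3.7]
grip_width: 0.001
```

>>> step_arm(steps=[[[0,0,0.0005,0],[0,0,0.001,0],[0,0,0.0015,0],[0,0,0.0015,0],[0,0,0.0015,0]]])

```text
t: 15.75
tool_pos: [0.632, 0.1835, 0.0993]
ee_rot: [2.576, 1.798, 0.0]
ft_force: [-1.1, -0.3, 8.0]
grip_width: 0.0006
```

>>> step_arm(steps=[[[0,0,0,0],[0,0,-0.001,0],[0,0,-0.002,0],[0,0,-0.003,0],[0,0,-0.006,0],[0,0,-0.015,0],[0,0,-0.035,0],[0,0,-0.06,0],[0,0,-0.09,0],[0,0,-0.12,0]]])

```text
t: 16.75
tool_pos: [0.6318, 0.1835, 0.2201]
ee_rot: [-2.576, -1.798, 0.0]
ft_force: [-0.1, 0.4, -0.1]
grip_width: 0.0002
```

>>> step_arm(steps=[[[0.01,0.0,0,0],[0.04,0,0,0],[0.08,0,0,0],[0.12,0,0,0],[0.16,0,0,0],[0.18,0,0,0],[0.18,0,0,0],[0.18,0,0,0]]])

```text
t: 17.55
tool_pos: [0.6933, 0.3524, 0.2175]
ee_rot: [-2.575, -1.799, 0.003]
ft_force: [-0.3, -0.3, -0.3]
grip_width: 0.0007
```

```bash
python3 - <<'E'
from h import *
s=sense(); print(s["t"],s["tool_pos"],s["ft_force"])
im=get_image("scene"); cv2.imwrite("pics/sc4.png",cv2.resize(im[150:330,180:400],None,fx=3,fy=3)[:,:,::-1])
it=get_image("top"); cv2.imwrite("pics/t4.png",it[:,:,::-1])
for n,c,t,z0,z1 in(("drum",(313,198),(321,202),.105,.099),("half",(222,243),(377,130),.075,.069),("wedge",(340,279),(264,134),.09,.084),("block",(227,170),(425,217),.06,.054)):
    b,sb=white(im,c,10);a,_=white(it,t,12); print(n,a.round(1),b.round(1),tri([("top",a),("scene",b)]).round(4),z0,z1)
E
```

```text
17.55 [0.69326687 0.35244238 0.21749776] [-0.28748798 -0.25598477 -0.32674954]
drum [320.9 202.2] [312.6 199.2] [0.4508 0.027  0.0988] 0.105 0.099
half [376.4 130.2] [221.7 243. ] [ 0.6548 -0.1184  0.0675] 0.075 0.069
wedge [264.3 134.4] [339.2 279.9] [0.6315 0.1837 0.0834] 0.09 0.084
block [425.3 216.6] [226.6 168.7] [ 0.4235 -0.2543  0.0573] 0.06 0.054
```

View pics/sc4.png

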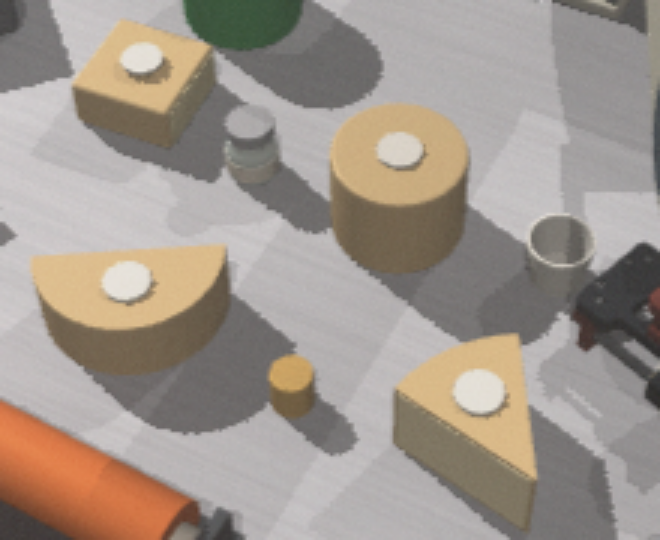

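View pics/t4.png

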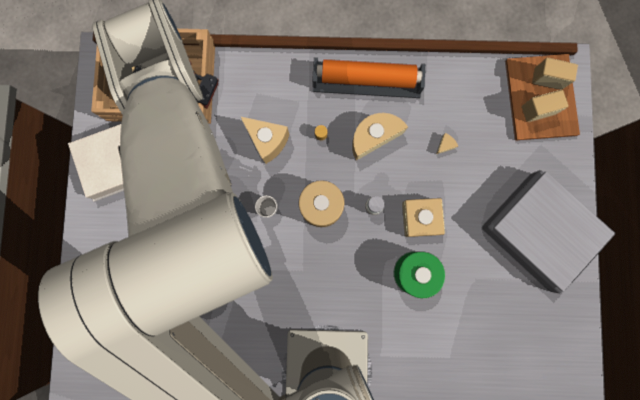

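All three discs triangulate at home height, the block's disc hasn't changed, and the hand is clear with no force on it. Handing in.

```bash
python3 -c "
from rig import *
print(sign_off())"
```

```text
the job is handed in; nothing more can be done
None
```

I pressed the marking discs home on the drum, then the half wheel, then the wedge, using the closed fingertips. The job is handed in at about 18 s of the 51 s allowed; no verdict was reported.

- **Force:** the wrist force read at most 8.7, 7.9 and 8.0 N on the three discs in turn, at the readings taken between moves, against the 20 N limit.
- **Disc heights:** after the presses the two fixed cameras put the disc tops at 98.8, 67.5 and 83.4 mm, where home is 99, 69 and 84 mm. The half wheel is the loosest match, at 1.5 mm low.
- **Block:** its disc measured 57.3 mm, about 3 mm below fully proud. I take this as camera error, because its pixel position was the same as at the start to within 0.1 px and the arm never went near it.
- **Everything else:** in the final pictures the four cheeses, jar, cup and weight looked unmoved. The tub and spatula were hidden by the arm in the last top view; the hand's path kept well above both.
- **Hand:** it finished about 0.2 m above the counter, reading no contact force.

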